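# Seat the model-house carrier on its three-ball mount

## Task

Pick the little model house up by its walls, on its carrier plate, and seat the plate on the three-ball mount, its tab pointing out between the pair of balls, opposite the lone one: press it gently past the spring noses of the centre post until the springs pull it fully home and level on all three balls, and only then let go, never dropping it. Feel your way, for the mount's head was set by hand, higher or lower than measured, and must not be forced. Keep the house upright and leave the paints and other things on the table alone.

Things in the scene. Friction and masses are not known exactly. Their poses are not given: they have to be found in the camera images.
- carrier: Plain round aluminium plate, 94 mm across, 17 mm thick, with a small model house fixed on its middle; 0.42 kg in all, up to a quarter more or less. Origin: centre of the underside, z up. A tab sticks out to +x. The underside is hollow: in its middle a shallow bore with a rounded inner lip (3.5 mm up, 35 mm across inside), around it three V-grooves.
- house_grip (a point): Middle of the house on the carrier, 41 mm above the plate's underside. Bare board walls, 44 mm wide (carrier y) and 60 mm long (x), upright from 17 to 57 mm above the underside; grip across the 44 mm. The white roof is 52 mm wide over its eaves, 68 mm long; the eaves hang to about 55 mm up. Fingertips lower than 18 mm above the underside would touch the plate.
- house_ridge (a point): Middle of the roof's flat ridge, 8 mm wide (carrier y), 68 mm long (x), 82.5 mm above the plate's underside, firm enough to press on.
- tab_end (a point): End of the plate's tab: 22 mm wide, 68 mm from the centre on the carrier's +x side (the house's door and window are on the opposite, -x, side).
- lone_groove (a point): Middle of the V-groove on the -x side, on the underside. Three radial 90-degree V-grooves, 22 mm wide at the underside, 26 mm long, lie 36 mm from the centre: this one towards -x, the others 60 degrees either side of +x.
- mount: Three-ball mount, screwed down. This is its round dark steel foot, 160 mm across, 20 mm high; origin: centre of its underside, z up. Out of it rises, on a height-adjustable column, a round aluminium head (128 mm) with three steel balls around a dark centre post. The head was set by hand: it truly stands within 22 mm up or down, and within 2 mm along x and y, of its nominal place; never turned or tilted.
- home (a point): Nominal place of the carrier's origin when home: 58 mm above the table on the foot's axis. It moves with the foot only: the true home is shifted with the head (up to 22 mm in z, 2 mm in x and y), to be felt or seen. Home, the carrier's axes are parallel to the mount's: tab to +x, between the pair of balls. The grooves take the balls from about 7 mm above true home and centre the plate.
- lone_ball (a point): Nominal centre of the lone steel ball (18 mm across) on the mount's -x side, opposite the tab's place (shifted with the head, like home). The other two, the pair, stand 60 degrees either side of +x, all on a circle of 36 mm radius.
- post (a point): Nominal top centre of the head's post (33 mm across, ends 10.5 mm above home level), with three sprung ball noses round it. The bore's lip meets the noses 9 mm above true home and must be pushed past them: 3 to 9 N beyond the weight. From 4 mm above home the push turns to a pull; let go there or lower, the springs draw the plate home. Let go higher, it tips off.
- pin (a joint): The seat pin, a small brass sprung and damped pin on top of the mount's post: 0 m when free, pressed by the carrier from 5 mm above true home on; about 0.005 m when the carrier is fully home.
- pot: Bystander, leave alone: small round paint pot, 36 mm across, 45 mm high, between the task's things. Origin: centre of its underside.
- offcut: Bystander, leave alone: flat offcut of wood, 70 x 28 x 12 mm. Origin: centre of its underside.
- bottle_a: Bystander, leave alone: paint bottle with a teal cap, 48 mm across, 130 mm high. Origin: centre of its underside.
- bottle_b: Bystander, leave alone: dark paint bottle with a black cap, 48 mm across, 140 mm high. Origin: centre of its underside.
- dish: Bystander, leave alone: white ceramic plate, 116 mm across, 16 mm high. Origin: centre of its underside.
- brush: Bystander, leave alone: paint brush, 190 mm long, lying flat. Origin: below its middle.
- mug: Bystander, leave alone: white mug, 74 mm across, 90 mm high. Origin: centre of its underside.
- bottle_c: Bystander, leave alone: wide paint jar, 52 mm across, 110 mm high. Origin: centre of its underside.
Mind the look-alikes: they are no part of the job. What is shaped like the carrier but yellow is not meant.

How it is judged:
By the outcome, as a careful person would: the job done as asked, in the order asked, and still so for the second after the job is handed in, with the robot touching nothing.
It also fails if it takes over 58 s, if anything falls off the work surface, if the arm or the gripper's body presses on something with over 40 N, if the wrist force passes 120 N, or if a joint passes its speed limit or range.

## Robot

A 6-joint arm with a two-finger parallel gripper is mounted at the origin on the work surface. World frame = base frame: x ahead of the robot, y to its left, z up, the work surface at z = 0. Lengths are in m, angles in rad, forces in N, time in s.
With the tool pointing down it reaches from about 0.35 to 0.975 m from the base axis. Payload 7.1 kg.
Tool frame: the origin (TCP) lies midway between the tips of the shut fingers; the grasp point (between the pads) lies 19 mm behind it; z points along the fingers, y is the direction in which the jaws open and shut (so a half turn about z gives the same grasp; the last joint's range is limited). The gripper opens to 88 mm and grips with 3 to 60 N. Pads are 20 mm wide; open, the fingers measure 115 mm over their backs; the gripper's body (75 mm by 178 mm) begins 61 mm behind the grasp point.
Start: joints at [1.314, 0.423, 1.63, -0, 1.089, -0.019], TCP at [0.147, 0.607, 0.223] pointing down, gripper open.
Joint ranges: [-3, 3], [-0.9, 2.11], [0.09, 2.58], [-1.31, 4.45], [0.11, 2.69], [-2.54, 2.54]. Speed limits (rad/s): [2.39, 2.39, 3.01, 3.14, 3.14, 3.14].

## Interface

Orientations are given as a unit quaternion [w, x, y, z].
In Python, from cell import status, grab_frame, workorder gives the robot as it stands.
- The arm moves only by the shell command python3 -m jog 'ROWS' [OPENING] [FORCE]. ROWS is a JSON object of lists of equal length, an entry for each row: "slide": the shift along the tool's x, y, z in cm, a list of three; "yaw": the turn about the tool's z in rad. In form: {"slide": [[x, y, z], ...], "yaw": [yaw, ...]}. A call has exactly 5 rows; each row is the pose to reach, as a shift and turn from the pose measured when the call began, along the tool's axes at that moment; what a row does not reach only later rows make up. A row lasts 1/12 s, in which the tool goes at most 41.7 mm and 7.16 degrees, less where a joint would pass 70% of its speed; a pose out of reach is approached as far as the arm can. A call with a gripper value outside its range is refused whole. OPENING is the opening, from -1 (shut) to 1 (fully open), set as the call begins (- or left out, the last holds). The fingers move at their own pace and stop on an object; FORCE is the grip in N (left out, the last holds). Time passes only in rows, so rows that repeat a pose let the fingers close, or fill a call up. It gives the time, the measured TCP pose, the force and the opening at its end, in the units of the state.
- status.observe(): the state, without advancing time (a new reading comes with each control period).
- grab_frame(name): name is "scene" or "top" or "wrist"; returns a dict with "img" (384x512x3 uint8, blue, green, red), "fx", "fy", "cx", "cy" (pixels), "T" (4x4, takes a point from camera to world coordinates). Camera axes: x right, y up, looking along -z (the intrinsics and any distortion apply to the point x, -y, -z); pixel columns grow to the right and rows downward; lengths in m; the calibration is good to about 2 mm. A picture is of the moment at which its call begins. There is no depth.
- workorder.close_job(): hands the job in, once; it reports no verdict.
The state is a dict: "t": time; "q": joint angles; "qvel": joint speeds; "joint_efforts": joint torques, N m; "ee_pos": TCP position; "orientation": TCP orientation; "ft_force": force on the tool from outside, world axes, zero at the start; "ft_torque": the same for the moment, N m; "width": finger opening in m.
Only numpy, scipy, OpenCV 4.12 (cv2) and the standard library are available. Lean on these libraries where they do the work, as an engineer would, in place of code of your own. Each camera call takes 0.05 s, during which the arm holds its last target. There are 200 camera calls.

## Working session

There is one attempt and no reset: what is moved stays moved. The work goes in short steps, Python scripts to look and compute and a shell command to move; the robot and the scene stay as the last step left them, time stands still between calls to the robot, and variables do not carry over. Pictures are saved under pics/ and viewed, about 8 in all and at most 12, crops included, and the job is handed in when it is done.

```bash
ls; mkdir -p pics; cat > h.py <<'E'
import numpy as np, cv2
from cell import status, grab_frame, workorder
def save(f,name): cv2.imwrite('pics/'+name,f['img'])
def ray(f,u,v):
    T=np.array(f['T']); d=T[:3,:3]@np.array([(u-f['cx'])/f['fx'],-(v-f['cy'])/f['fy'],-1.])
    return T[:3,3],d/np.linalg.norm(d)
def onz(f,u,v,z):
    o,d=ray(f,u,v); return o+d*(z-o[2])/d[2]
def proj(f,p):
    T=np.array(f['T']); c=T[:3,:3].T@(np.array(p)-T[:3,3]); return f['cx']+f['fx']*c[0]/-c[2], f['cy']+f['fy']*-c[1]/-c[2]
def two(f,a,g,b):
    o1,d1=ray(f,*a);o2,d2=ray(g,*b)
    A=np.stack([d1,-d2],1);s=np.linalg.lstsq(A,o2-o1,rcond=None)[0]
    p,q=o1+d1*s[0],o2+d2*s[1]; return (p+q)/2,np.linalg.norm(p-q)
E
python3 - <<'E'
from h import *
import pickle
fs={}
for n in('scene','top','wrist'):
    f=grab_frame(n);fs[n]=f;print(n,{k:(v if k!='T' else np.round(v,3).tolist()) for k,v in f.items() if k!='img'})
pickle.dump(fs,open('f0.pkl','wb'))
cv2.imwrite('pics/a1.png',np.vstack([np.hstack([cv2.resize(fs['scene']['img'],(400,300)),cv2.resize(fs['wrist']['img'],(400,300))])]))
save(fs['top'],'a2.png'); cv2.imwrite('pics/a1s.png',fs['scene']['img'])
print(status.observe())
E
```

```text
pics
scene {'fx': 406.7033282695621, 'fy': 406.7033282695621, 'cx': 251.71476340551064, 'cy': 189.23436516016952, 'T': [[0.848, -0.392, 0.355, 0.943], [0.529, 0.625, -0.574, -0.661], [0.003, 0.675, 0.738, 0.932], [0.0, 0.0, 0.0, 1.0]]}
top {'fx': 387.99032338961234, 'fy': 387.99032338961234, 'cx': 254.582828256861, 'cy': 186.51207478354488, 'T': [[-0.019, 0.983, -0.183, 0.275], [-1.0, -0.016, 0.017, 0.012], [0.013, 0.183, 0.983, 1.449], [0.0, 0.0, 0.0, 1.0]]}
wrist {'fx': 287.33815520248595, 'fy': 287.33815520248595, 'cx': 250.2531443433481, 'cy': 188.58675645238628, 'T': [[0.235, -0.926, -0.296, 0.065], [0.972, 0.223, 0.073, 0.627], [-0.001, -0.305, 0.953, 0.384], [0.0, 0.0, 0.0, 1.0]]}
{'t': 0.15, 'q': array([ 1.31394773e+00,  4.23658708e-01,  1.63048124e+00, -3.99331504e-06,
        1.08859649e+00, -1.90491876e-02]), 'qvel': array([ 0.00160745,  0.00011666, -0.00253714,  0.00060534,  0.00109586,
        0.00061341]), 'joint_efforts': array([ 5.72509416e-04, -5.44986033e+01, -2.73918039e+01,  6.44040573e-02,
        2.04731373e-02, -4.58549073e-05]), 'ee_pos': array([0.14712807, 0.60700776, 0.22209744]), 'orientation': array([-7.68902777e-05,  1.18618814e-01,  9.92939701e-01, -5.66702650e-04]), 'ft_force': array([ 0.53571996, -0.72178318, -0.34601852]), 'ft_torque': array([-0.01731708,  0.05305694, -0.02203579]), 'width': 0.08781075518690645}
```

View pics/a1s.png

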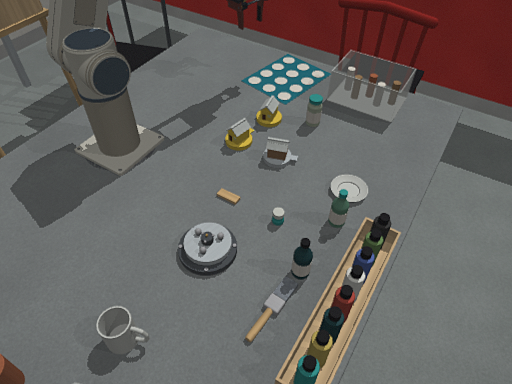

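View pics/a2.png

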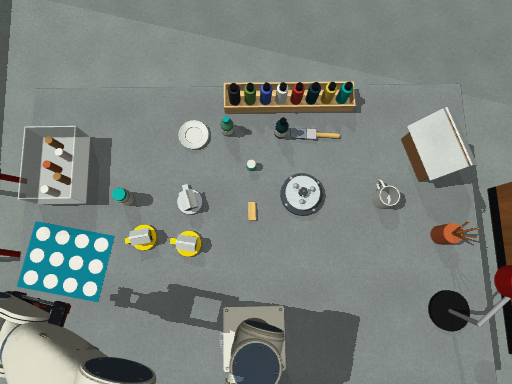

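Scene view: the grey carrier is at about (280,152), with yellow look-alikes at (240,135) and (268,114). The mount is at (208,245). In the top view the carrier is at (189,198), the yellow ones at (144,237) and (188,243), and the mount at (302,194). The grey one fits the description, since it is plain aluminium and not yellow. I'll confirm it in one enlarged crop.

```bash
python3 - <<'E'
from h import *
import pickle
fs=pickle.load(open('f0.pkl','rb'));s=fs['scene']['img'];t=fs['top']['img']
def crop(i,x,y,w,h,k): return cv2.resize(i[y:y+h,x:x+w],(400,300),interpolation=cv2.INTER_CUBIC)
cv2.imwrite('pics/b1.png',np.vstack([np.hstack([crop(s,245,125,64,48,0),crop(t,157,174,64,48,0)]),np.hstack([crop(s,168,217,80,60,0),crop(t,262,164,80,60,0)])]))
f,g=fs['scene'],fs['top']
print('carrier plate',onz(g,189,200,.017),onz(f,279,158,.017)); print('mount',onz(g,302,194,.05),onz(f,208,243,.05))
E
```

```text
carrier plate [0.49427361 0.23270499 0.017     ] [0.50487259 0.21702876 0.017     ]
mount [ 0.50433156 -0.18500026  0.05      ] [ 0.52259868 -0.19736863  0.05      ]
```

View pics/b1.png

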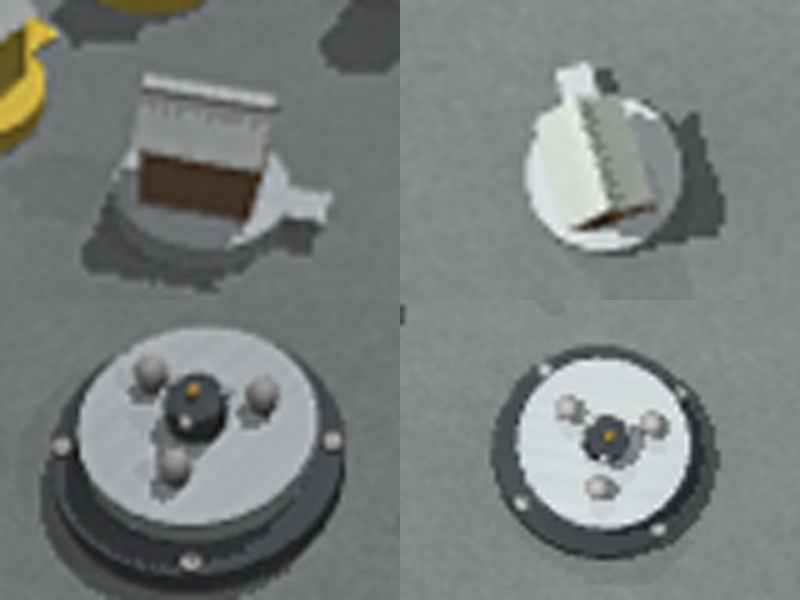

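The crop confirms the carrier: a bare aluminium plate with a brown-walled, white-roofed house, its tab up and slightly left in the top view. On the mount, the balls are at crop (570,408), (653,424) and (600,487). Only the last one lies midway between foot screws, so it is the lone ball and the mount's tab direction is roughly yaw -10°. I'm moving above the carrier now.

```bash
python3 -m jog '{"slide":[[-3.2,-2.1,0],[-6.4,-4.2,0],[-9.6,-6.4,0],[-12.8,-8.5,0],[-16,-10.6,0]],"yaw":[0,0,0,0,0]}' 1
python3 -m jog '{"slide":[[-3.2,-2.1,0],[-6.4,-4.2,0],[-9.6,-6.4,0],[-12.8,-8.5,0],[-16,-10.6,0]],"yaw":[0,0,0,0,0]}'
python3 -m jog '{"slide":[[-3.2,-2.1,0],[-6.4,-4.2,0],[-9.6,-6.4,0],[-11.3,-7.6,0],[-11.3,-7.6,0]],"yaw":[-0.1,-0.2,-0.3,-0.4,-0.5]}'
python3 - <<'E'
from h import *
import pickle
f=grab_frame('wrist');pickle.dump(f,open('w1.pkl','wb'));save(f,'c1.png')
E
```

```text
t: 0.57
ee_pos: [0.2783, 0.4647, 0.222]
orientation: [-0.0, 0.118, 0.993, -0.001]
ft_force: [0.3, 0.8, -0.1]
width: 0.0882
t: 0.98
ee_pos: [0.4097, 0.3224, 0.2221]
orientation: [-0.0, 0.118, 0.993, -0.001]
ft_force: [0.3, 1.5, -0.0]
width: 0.0876
t: 1.4
ee_pos: [0.5043, 0.2189, 0.2221]
orientation: [0.0, -0.132, 0.991, -0.001]
ft_force: [0.3, -0.2, 0.1]
width: 0.0878
```

View pics/c1.png

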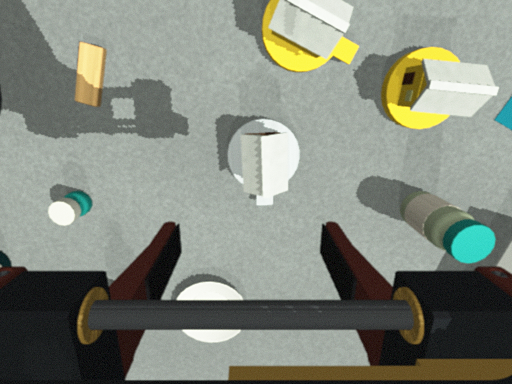

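The wrist view shows the carrier at (264,155), tab pointing down at (264,200). The yellow ones are at (300,40) and (425,85), the teal bottle is at (450,230) and the pot at (68,208).

```bash
python3 - <<'E'
from h import *
import pickle
f=pickle.load(open('w1.pkl','rb'));s=status.observe()
print(np.round(f['T'],3).tolist(),proj(f,s['ee_pos']))
for z in(.017,): print('plate c',onz(f,264,154,z),'L',onz(f,228,155,z),'R',onz(f,300,155,z),'tab',onz(f,264,204,z))
cv2.imwrite('pics/c2.png',cv2.resize(f['img'][105:220,195:335],(700,575),interpolation=cv2.INTER_CUBIC))
E
```

```text
[[-0.261, -0.919, -0.294, 0.423], [0.965, -0.25, -0.078, 0.197], [-0.002, -0.304, 0.953, 0.384], [0.0, 0.0, 0.0, 1.0]] (np.float64(252.43940959804047), np.float64(236.58759803986112))
plate c [0.48656515 0.23215687 0.017     ] L [0.49999417 0.18764515 0.017     ] R [0.47565214 0.27736587 0.017     ] tab [0.55279502 0.251138   0.017     ]
```

View pics/c2.png

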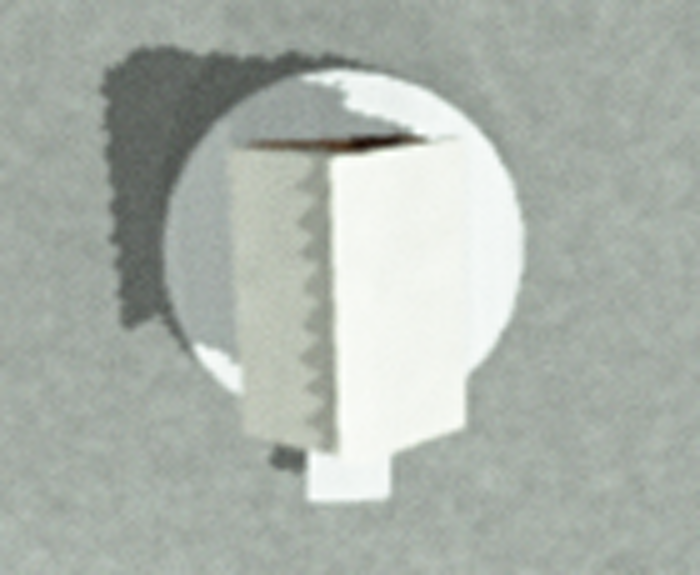

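Plate centre is about (0.487, 0.232), tab yaw about 16°, rim width 93 mm and tab 69 mm, both matching the description. I'll align and descend partway, then take the second view for height.

```bash
python3 -m jog '{"slide":[[1.3,1.7,0],[1.3,1.7,2],[1.3,1.7,4],[1.3,1.7,7],[1.3,1.7,7]],"yaw":[-0.015,-0.015,-0.015,-0.015,-0.015]}' 1
python3 - <<'E'
from h import *
import pickle
f=grab_frame('wrist');pickle.dump(f,open('w2.pkl','wb'));s=status.observe()
print(s['ee_pos'],s['orientation'],s['ft_force'],proj(f,s['ee_pos']))
for z in(0,.017,.0825):print(z,proj(f,[.4866,.2322,z]))
cv2.imwrite('pics/d1.png',cv2.resize(f['img'],(768,576)))
E
```

```text
t: 1.87
ee_pos: [0.4825, 0.2319, 0.1476]
orientation: [-0.004, -0.141, 0.99, -0.002]
ft_force: [-0.5, -0.9, -0.5]
width: 0.0879
[0.48355639 0.23232656 0.14975609] [-0.00341308 -0.1415886   0.98991825 -0.00169567] [-1.07774769  0.0174504   0.20526218] (np.float64(250.2487024024517), np.float64(241.26677467505925))
0 (np.float64(249.70139194946586), np.float64(180.57402861531298))
0.017 (np.float64(249.63356889534802), np.float64(184.8809487322828))
0.0825 (np.float64(249.2874644094701), np.float64(206.85938058248226))
```

View pics/d1.png

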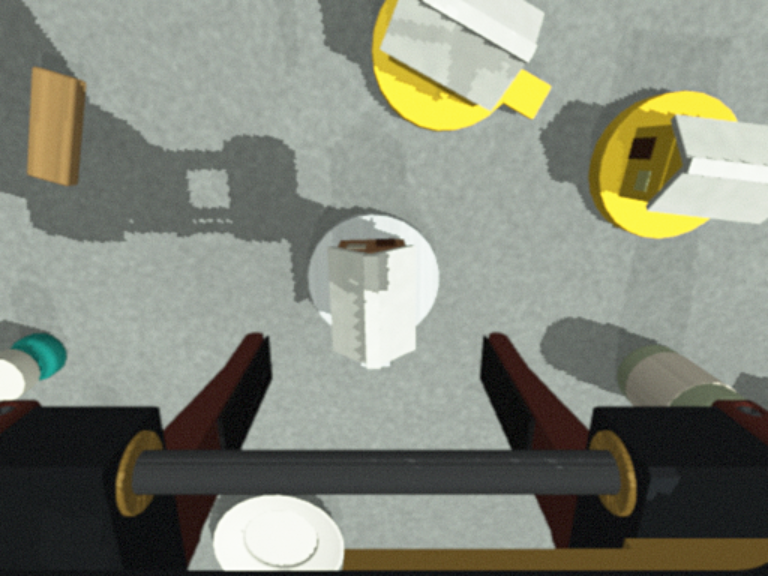

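The second wrist view has the house square between the fingers, with plate rim columns 308–439 and top 214 (at 1.5x). Next I triangulate the height and compute the grasp.

```bash
python3 - <<'E'
from h import *
import pickle
f=pickle.load(open('w1.pkl','rb'));g=pickle.load(open('w2.pkl','rb'))
for n,a,b in(('L',(227.6,155),(205.3,185.5)),('R',(299.8,155),(292.7,185.5)),('rimtop',(263.6,118.6),(249,142.7)),('ridge tab end',(262.4,195.3),(249.5,244.5)),('eaveR tab end',(288,190),(276.7,233))): print(n,two(f,a,g,b))
print(onz(g,249,185.5,.017))
s=status.observe();print(s['ee_pos'],s['orientation'])
E
```

```text
L (array([0.49954583, 0.18728162, 0.01988397]), np.float64(0.00011828336522838929))
R (array([0.47773202, 0.27982167, 0.00314924]), np.float64(0.00060731156110148))
rimtop (array([0.44386361, 0.21922894, 0.0172584 ]), np.float64(0.0003735128394694309))
ridge tab end (array([0.51923845, 0.23926208, 0.08517163]), np.float64(0.005241385670603739))
eaveR tab end (array([0.51313264, 0.26724018, 0.05995908]), np.float64(0.00027496276620301923))
[0.48744873 0.23174547 0.017     ]
[0.48355639 0.23232656 0.14975609] [-0.00341308 -0.1415886   0.98991825 -0.00169567]
```

Heights check out: plate about 17 mm, ridge about 85 mm, eaves about 60 mm, so the carrier is on the table. Descending to the grasp.

```bash
python3 -m jog '{"slide":[[-0.3,-0.1,2],[-0.3,-0.1,4.5],[-0.3,-0.1,7],[-0.3,-0.1,9],[-0.3,-0.1,9]],"yaw":[0,0,0,0,0]}' 1
python3 -m jog '{"slide":[[0,0,0],[0,0,0],[0,0,0],[0,0,0],[0,0,0]],"yaw":[0,0,0,0,0]}'
python3 -c "
from cell import status;s=status.observe();print(s['ee_pos'],s['orientation'],s['ft_force'])"
```

```text
t: 2.33
ee_pos: [0.4847, 0.2314, 0.058]
orientation: [-0.005, -0.141, 0.99, -0.002]
ft_force: [-1.0, -0.3, 0.4]
width: 0.0878
t: 2.75
ee_pos: [0.4854, 0.2318, 0.0592]
orientation: [-0.005, -0.141, 0.99, -0.002]
ft_force: [-0.7, -0.0, -0.6]
width: 0.0873
[0.48536437 0.23177339 0.05918151] [-0.00450889 -0.14112165  0.98997998 -0.00199711] [-0.70532321 -0.03360945 -0.60976073]
```

```bash
python3 -m jog '{"slide":[[-0.15,0,1],[-0.15,0,2],[-0.15,0,3],[-0.15,0,3.5],[-0.15,0,3.5]],"yaw":[0,0,0,0,0]}' 1
python3 -m jog '{"slide":[[0,0,0],[0,0,0],[0,0,0],[0,0,0],[0,0,0]],"yaw":[0,0,0,0,0]}' -1 25
python3 -m jog '{"slide":[[0,0,0],[0,0,0],[0,0,0],[0,0,0],[0,0,0]],"yaw":[0,0,0,0,0]}'
python3 -m jog '{"slide":[[0,0,0],[0,0,0],[0,0,0],[0,0,0],[0,0,0]],"yaw":[0,0,0,0,0]}'
```

```text
t: 3.17
ee_pos: [0.4852, 0.2314, 0.0222]
orientation: [-0.006, -0.141, 0.99, -0.002]
ft_force: [-0.1, -0.9, 0.7]
width: 0.088
t: 3.58
ee_pos: [0.4855, 0.2315, 0.0225]
orientation: [-0.006, -0.141, 0.99, -0.002]
ft_force: [0.5, -0.1, 0.4]
width: 0.0578
t: 4.0
ee_pos: [0.4856, 0.2315, 0.0227]
orientation: [-0.006, -0.141, 0.99, -0.002]
ft_force: [0.3, -0.2, 0.5]
width: 0.0511
t: 4.42
ee_pos: [0.4855, 0.2315, 0.0227]
orientation: [-0.006, -0.141, 0.99, -0.002]
ft_force: [-0.2, -0.2, 0.5]
width: 0.0507
```

Width stopped near 51 mm where the walls should give 44, so I'll wait briefly and look.

```bash
python3 -m jog '{"slide":[[0,0,0],[0,0,0],[0,0,0],[0,0,0],[0,0,0]],"yaw":[0,0,0,0,0]}'
python3 - <<'E'
from h import *
f=grab_frame('wrist');g=grab_frame('scene')
a=cv2.resize(f['img'][130:330,130:370],(480,400),interpolation=cv2.INTER_CUBIC);b=cv2.resize(g['img'][105:185,240:304],(320,400),interpolation=cv2.INTER_CUBIC)
cv2.imwrite('pics/e1.png',np.hstack([a,b]));s=status.observe();print(s['width'],s['ft_force'],s['ft_torque'])
E
```

```text
t: 4.83
ee_pos: [0.4856, 0.2315, 0.0227]
orientation: [-0.006, -0.141, 0.99, -0.002]
ft_force: [0.2, -0.6, 0.5]
width: 0.0512
0.0511288687810301 [ 0.36368625 -0.34818221  0.73229162] [0.01500486 0.06530013 0.02867019]
```

View pics/e1.png

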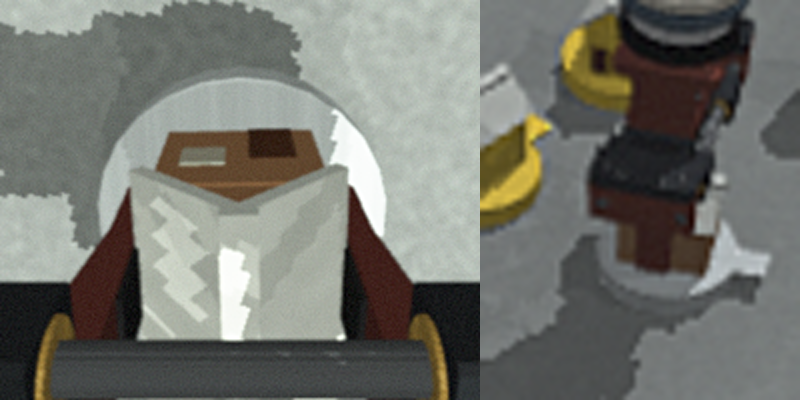

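The fingers have closed on the roof eaves (51 mm), because the pads reach up past 55 mm. I'll open, go lower so the tips are just above the plate, and re-grip on the walls.

```bash
python3 -m jog '{"slide":[[0,0,0],[0,0,0],[0,0,0],[0,0,0],[0,0,0]],"yaw":[0,0,0,0,0]}' 0.6
python3 -m jog '{"slide":[[-0.1,0,0.15],[-0.1,0,0.3],[-0.1,0,0.3],[-0.1,0,0.3],[-0.1,0,0.3]],"yaw":[0,0,0,0,0]}'
python3 -m jog '{"slide":[[0,0,0],[0,0,0],[0,0,0],[0,0,0],[0,0,0]],"yaw":[0,0,0,0,0]}' -1 25
python3 -m jog '{"slide":[[0,0,0],[0,0,0],[0,0,0],[0,0,0],[0,0,0]],"yaw":[0,0,0,0,0]}'
```

```text
t: 5.35
ee_pos: [0.4856, 0.2316, 0.0227]
orientation: [-0.006, -0.141, 0.99, -0.002]
ft_force: [-0.9, 0.3, 0.3]
width: 0.0705
t: 5.77
ee_pos: [0.4865, 0.2318, 0.0196]
orientation: [-0.006, -0.141, 0.99, -0.002]
ft_force: [-0.3, -0.1, -0.4]
width: 0.0702
t: 6.18
ee_pos: [0.4865, 0.2318, 0.0196]
orientation: [-0.006, -0.141, 0.99, -0.002]
ft_force: [-0.3, -0.3, -0.2]
width: 0.051
t: 6.6
ee_pos: [0.4865, 0.2317, 0.0196]
orientation: [-0.006, -0.141, 0.99, -0.002]
ft_force: [0.1, -0.6, 0.5]
width: 0.0513
```

```bash
python3 -m jog '{"slide":[[0,0,0],[0,0,0],[0,0,0],[0,0,0],[0,0,0]],"yaw":[0,0,0,0,0]}' -1 8
python3 -m jog '{"slide":[[0,0,0],[0,0,0],[0,0,0],[0,0,0],[0,0,0]],"yaw":[0,0,0,0,0]}' -1 40
python3 - <<'E'
from h import *
import pickle
f=grab_frame('wrist');s=status.observe();pickle.dump((f,s),open('w3.pkl','wb'))
g=pickle.load(open('w2.pkl','rb'))
T=np.array(f['T']);p=s['ee_pos'];from scipy.spatial.transform import Rotation as R
q=s['orientation'];M=R.from_quat([q[1],q[2],q[3],q[0]]).as_matrix()
img=cv2.resize(f['img'],None,fx=4,fy=4,interpolation=cv2.INTER_CUBIC)
for w,c in((.022,(0,255,0)),(.0255,(0,0,255))):
  for sg in(-1,1):
    for x in(-.010,.010):
      a=[np.array(proj(f,p+M@np.array([x,sg*w,-h])))*4+2 for h in(0,.04)]
      cv2.line(img,tuple(map(int,a[0])),tuple(map(int,a[1])),c,1)
cv2.imwrite('pics/e2.png',cv2.resize(img[190*4:310*4,170*4:335*4],(795,578)))
E
```

```text
t: 7.02
ee_pos: [0.4865, 0.2317, 0.0196]
orientation: [-0.006, -0.141, 0.99, -0.002]
ft_force: [1.6, 0.7, -0.2]
width: 0.052
t: 7.43
ee_pos: [0.4865, 0.2317, 0.0196]
orientation: [-0.006, -0.141, 0.99, -0.002]
ft_force: [0.0, -0.3, -1.1]
width: 0.05
```

View pics/e2.png

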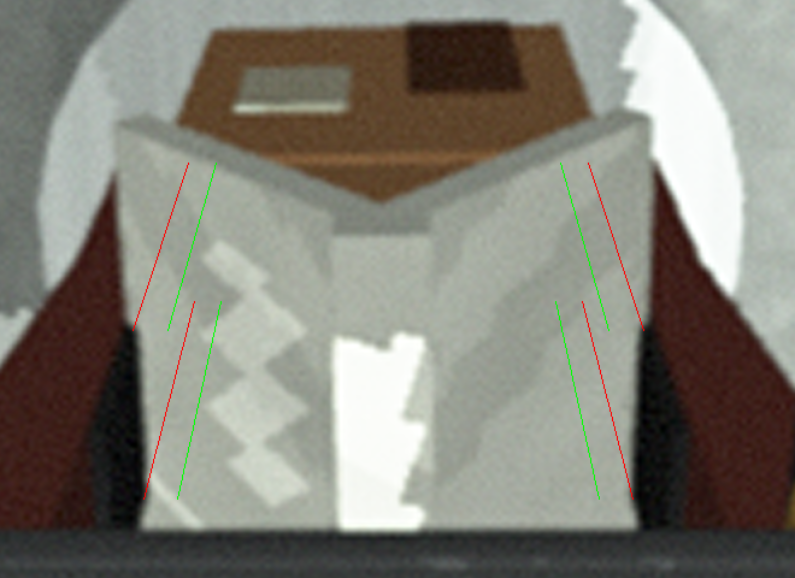

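Width varies softly with force (52.0 mm at 8 N, 50.0 mm at 40 N), so the pads are pressing on the 52 mm eaves. I need to know how high the pads reach, so I'll mark heights on the open-finger picture.

```bash
python3 - <<'E'
from h import *
import pickle
from scipy.spatial.transform import Rotation as R
g=pickle.load(open('w2.pkl','rb'))
p=np.array([0.48356,0.23233,0.14976]);q=[-0.1415886,0.98991825,-0.0017,-0.0034];M=R.from_quat(q).as_matrix()
img=cv2.resize(g['img'],None,fx=6,fy=6,interpolation=cv2.INTER_CUBIC)
for h in range(0,70,10):
  a=[np.array(proj(g,p+M@np.array([x,-.044,-h/1000])))*6+3 for x in(-.010,.010)]
  cv2.line(img,tuple(map(int,a[0])),tuple(map(int,a[1])),(0,255,0),2);cv2.putText(img,str(h),tuple(map(int,a[0])),0,.8,(0,255,255),2)
  a=[np.array(proj(g,p+M@np.array([x,.044,-h/1000])))*6+3 for x in(-.010,.010)]
  cv2.line(img,tuple(map(int,a[0])),tuple(map(int,a[1])),(0,255,0),2);cv2.putText(img,str(h),tuple(map(int,a[0])),0,.8,(0,255,255),2)
L=img[205*6:310*6,130*6:200*6];Rr=img[205*6:310*6,305*6:375*6]
cv2.imwrite('pics/e3.png',cv2.resize(np.clip(np.hstack([L,Rr]).astype(float)*1.6,0,255),(770,578)))
E
```

```text
[ WARN:0@0.629] global loadsave.cpp:1063 imwrite_ Unsupported depth image for selected encoder is fallbacked to CV_8U.
```

View pics/e3.png

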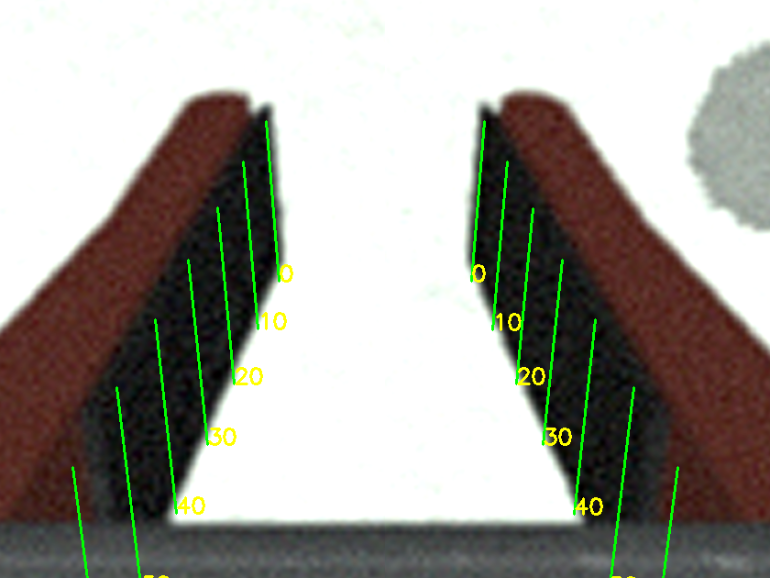

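The pads run from 0 to about 56 mm above the tips. From any allowed height they therefore cover the eaves, and a vertical grasp of the house necessarily closes on the eave line. With only slide and yaw available I can't tilt, so I keep the low position alongside the walls, grip firmly, and test with a small lift. Meanwhile I triangulate the mount from the first frames.

```bash
python3 -m jog '{"slide":[[0,0,0],[0,0,0],[0,0,-0.3],[0,0,-0.6],[0,0,-1]],"yaw":[0,0,0,0,0]}' -1 45
python3 -m jog '{"slide":[[0,0,-0.5],[0,0,-1],[0,0,-2],[0,0,-3],[0,0,-3]],"yaw":[0,0,0,0,0]}'
python3 - <<'E'
from h import *
import pickle
fs=pickle.load(open('f0.pkl','rb'));f,g=fs['scene'],fs['top']
P=[two(f,a,g,b) for a,b in(((220.4,235.4),(296,185.6)),((202.8,249.6),(312.6,188.8)),((198,231.4),(302,201.4)))]
for p in P:print(p)
P=[p[0] for p in P];c=np.mean(P,0);d=(P[0]+P[1])/2-P[2];print(c,np.degrees(np.arctan2(d[1],d[0])))
print([np.linalg.norm(p[:2]-c[:2]) for p in P])
for z in(0.02,):
  a=np.array([onz(g,262+(u-400)/5,164+(v-300)/5,z) for u,v in((545,370),(683,393),(522,503),(658,529))]);print('screws top',a,a.mean(0))
  a=np.array([onz(f,168+u/5,217+(v-300)/5,z) for u,v in((62,444),(332,439),(190,561))]);print('screws scene',a)
s=status.observe();print(s['ft_force'],s['ft_torque'],s['width'],s['ee_pos'])
E
```

```text
t: 7.9
ee_pos: [0.4861, 0.2316, 0.0295]
orientation: [-0.006, -0.141, 0.99, -0.003]
ft_force: [-0.5, -0.2, -4.4]
width: 0.0501
t: 8.32
ee_pos: [0.4878, 0.2324, 0.0619]
orientation: [-0.005, -0.141, 0.99, -0.002]
ft_force: [0.7, 1.0, -4.0]
width: 0.0501
(array([ 0.53649826, -0.16282124,  0.05311606]), np.float64(0.0029491598658618902))
(array([ 0.52357744, -0.22342632,  0.05242539]), np.float64(0.0027673024758163287))
(array([ 0.47759693, -0.18281132,  0.05155318]), np.float64(0.0023742100350165538))
[ 0.51255755 -0.18968629  0.05236488] -11.125201345903461
[np.float64(0.03598456933809254), np.float64(0.03549404787031662), np.float64(0.03563018047863471)]
screws top [[ 0.57103949 -0.15024844  0.02      ]
 [ 0.55165799 -0.25361151  0.02      ]
 [ 0.47029867 -0.12943239  0.02      ]
 [ 0.4490745  -0.22989989  0.02      ]] [ 0.51051766 -0.19079806  0.02      ]
screws scene [[ 0.45069006 -0.22851642  0.02      ]
 [ 0.57217986 -0.14847439  0.02      ]
 [ 0.55214818 -0.25044021  0.02      ]]
[ 0.68102772  0.97179461 -3.95068644] [0.05545526 0.00928021 0.02447066] 0.05009706086275713 [0.4878304  0.2324409  0.06185061]
```

The carrier lifted cleanly: -4.0 N weight, width unchanged. Triangulation puts the mount at about (0.512, -0.190) with balls at z ≈ 52 mm, so home is about 54 mm, and yaw about -11°. I'll carry it high past the bottles to a spot where the wrist camera can see the mount.

```bash
python3 -m jog '{"slide":[[0,0,-2],[0,0,-5],[0,0,-8],[0,0,-11],[0,0,-12.8]],"yaw":[0,0,0,0,0]}'
python3 -m jog '{"slide":[[0,-2,0],[0.2,-5,0],[0.3,-8.5,0],[0.4,-12,0],[0.5,-15,0]],"yaw":[0.08,0.17,0.27,0.37,0.47]}'
python3 -c "
from h import *
from scipy.spatial.transform import Rotation as R
s=status.observe();q=s['orientation'];M=R.from_quat([q[1],q[2],q[3],q[0]]).as_matrix();print(s['ee_pos'],s['ft_force'],s['width'],M.round(4).tolist());print(M.T@(np.array([.60,-.205,.17])-s['ee_pos'])*100)"
```

```text
t: 8.73
ee_pos: [0.4899, 0.2336, 0.1932]
orientation: [-0.003, -0.141, 0.99, -0.002]
ft_force: [1.2, -0.5, -3.8]
width: 0.0501
t: 9.15
ee_pos: [0.527, 0.0864, 0.194]
orientation: [-0.002, 0.096, 0.995, -0.002]
ft_force: [0.6, 0.5, -3.8]
width: 0.0504
[0.52703793 0.08638765 0.19395413] [ 0.5753364   0.53148495 -3.76386569] 0.05041670649832975 [[-0.9817, 0.1902, -0.0045], [0.1903, 0.9817, -0.004], [0.0037, -0.0048, -1.0]]
[-12.71573475 -27.20668566   2.47923561]
```

```bash
python3 -m jog '{"slide":[[-1.2,-2.6,0],[-2.6,-5.5,0],[-4,-8.5,0],[-5.5,-11.7,0],[-7,-15,0]],"yaw":[0,0,0,0,0]}'
python3 -m jog '{"slide":[[-1.7,-3.5,0],[-3.5,-7,0],[-4.8,-10,0],[-5.7,-12.2,1],[-5.7,-12.2,2.4]],"yaw":[0,0,0,0,0]}'
python3 - <<'E'
from h import *
import pickle
f=grab_frame('wrist');s=status.observe();pickle.dump((f,s),open('w4.pkl','wb'));print(s['ee_pos'],s['orientation'],s['ft_force'],s['width'],[proj(f,[.5126,-.1897,z]) for z in(.02,.052)])
u,v=map(int,proj(f,[.5126,-.1897,.052]));print(u,v)
u0=max(u-80,0);v0=max(v-60,0)
print(u0,v0);cv2.imwrite('pics/g1.png',cv2.resize(f['img'][v0:v0+120,u0:u0+160],(800,600),interpolation=cv2.INTER_CUBIC))
E
```

```text
t: 9.57
ee_pos: [0.5671, -0.0757, 0.1946]
orientation: [-0.002, 0.095, 0.995, -0.002]
ft_force: [1.8, -0.2, -3.4]
width: 0.0501
t: 9.98
ee_pos: [0.6017, -0.2115, 0.1724]
orientation: [0.0, 0.097, 0.995, -0.003]
ft_force: [-0.5, 0.4, -3.9]
width: 0.0501
[ 0.5988176  -0.20864241  0.16831209] [-0.00290829  0.09705349  0.99527281 -0.00204723] [-1.11757996  0.94811142 -6.64160092] 0.05017365809844265 [(np.float64(255.23824069843104), np.float64(88.80277425173054)), (np.float64(255.5757225459076), np.float64(87.9573404789394))]
255 87
175 27
```

View pics/g1.png

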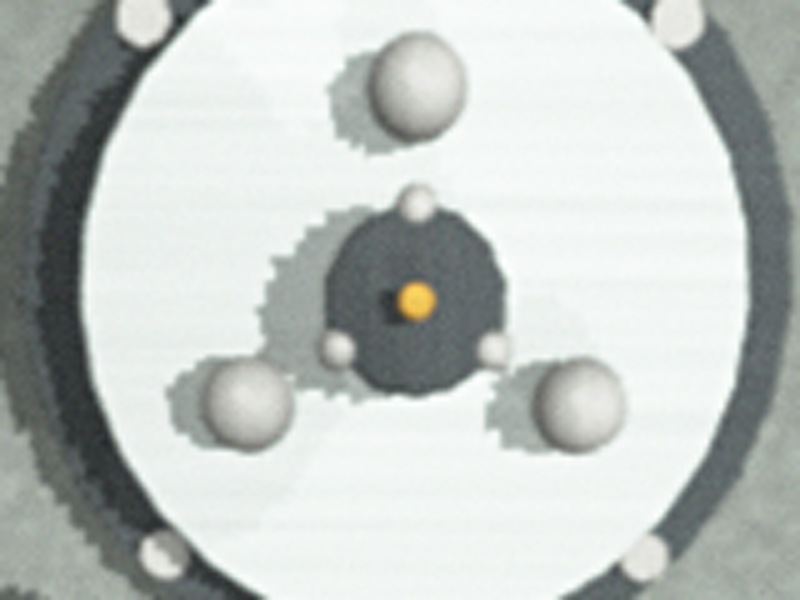

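The mount is clear and the lone ball is certain: crop (418,88), symmetric between screws, with the pair at (248,404) and (580,405) and the pin at (416,300). I'll take a second wrist view from a shifted place and match the same ball patches for height.

```bash
python3 -m jog '{"slide":[[1,-1.5,0],[2,-3,0],[3.5,-5,0],[3.5,-5,0],[3.5,-5,0]],"yaw":[0,0,0,0,0]}'
python3 -m jog '{"slide":[[0,0,0],[0,0,0],[0,0,0],[0,0,0],[0,0,0]],"yaw":[0,0,0,0,0]}'
cat > m.py <<'E'
from h import *
import pickle
f,_=pickle.load(open('w4.pkl','rb'));g=grab_frame('wrist');s=status.observe();pickle.dump((g,s),open('w5.pkl','wb'))
print(s['ee_pos'],s['orientation'],s['ft_force'],s['width'])
P=[]
for n,(u,v),r in(('lone',(258.2,44.2),11),('left',(224.2,107.4),11),('right',(290.6,107.6),11),('pin',(257.8,86.6),8)):
    a,b=int(round(u)),int(round(v));t=f['img'][b-r:b+r+1,a-r:a+r+1]
    x,y=proj(g,onz(f,u,v,.055));x0,y0=max(int(x)-35,0),max(int(y)-35,0)
    m=cv2.matchTemplate(g['img'][y0:y0+70,x0:x0+70],t,cv2.TM_CCOEFF_NORMED);i,j=np.unravel_index(m.argmax(),m.shape)
    sub=lambda l,c,h:(l-h)/(2*(l-2*c+h))
    dj=sub(m[i,j-1],m[i,j],m[i,j+1]);di=sub(m[i-1,j],m[i,j],m[i+1,j])
    w=(x0+j+dj+r+u-a,y0+i+di+r+v-b);p,e=two(f,(u,v),g,w);print(n,round(m.max(),3),np.round(w,1),p.round(4),round(e,4));P.append(p)
P=np.array(P);c=P[:3].mean(0);d=(P[1]+P[2])/2-P[0];print('c',c,np.degrees(np.arctan2(d[1],d[0])),'R',np.linalg.norm(P[:3,:2]-c[:2],axis=1))
for z in(.045,.05,.055,.06,.065):
    Q=np.array([onz(f,*k,z) for k in((258.2,44.2),(224.2,107.4),(290.6,107.6))]);print(z,'pair',np.linalg.norm(Q[1]-Q[2]),'c',Q.mean(0))
E
python3 m.py
```

```text
t: 10.45
ee_pos: [0.5538, -0.2509, 0.1689]
orientation: [-0.003, 0.098, 0.995, -0.002]
ft_force: [0.8, 0.8, -4.6]
width: 0.0501
t: 10.87
ee_pos: [0.5542, -0.2505, 0.1689]
orientation: [-0.003, 0.097, 0.995, -0.002]
ft_force: [0.9, 0.3, -3.8]
width: 0.05
[ 0.55406479 -0.25053275  0.16889204] [-0.00330561  0.09741111  0.99523714 -0.00178634] [ 0.16855132  0.09009182 -3.80012588] 0.05039274438309863
lone 0.888 [309.5  91.1] [ 0.4768 -0.1803  0.052 ] 0.0007
left 0.83 [273.5 149.5] [ 0.5237 -0.2218  0.0517] 0.0007
right 0.907 [337.8 149.9] [ 0.536  -0.1604  0.0522] 0.0005
pin 0.922 [310.2 134. ] [ 0.5124 -0.1879  0.0718] 0.0001
c [ 0.51217576 -0.18749684  0.0519818 ] -11.520859496577728 R [0.03606657 0.03619376 0.03608051]
0.045 pair 0.06424113730537784 c [ 0.51221632 -0.18755665  0.045     ]
0.05 pair 0.06312868997364768 c [ 0.51233605 -0.18766935  0.05      ]
0.055 pair 0.062016242641917484 c [ 0.51245577 -0.18778205  0.055     ]
0.06 pair 0.0609037953101873 c [ 0.5125755  -0.18789476  0.06      ]
0.065 pair 0.059791347978457164 c [ 0.51269522 -0.18800746  0.065     ]
```

Good agreement: mount centre (0.5123, -0.1877), ball centres at z = 52 mm, so true home is about 53.7 mm, and yaw -11.5°. I'll go over it, then down to about 25 mm above home.

```bash
cat > go.py <<'E'
import sys
from h import *
from scipy.spatial.transform import Rotation as R
s=status.observe();q=s['orientation'];M=R.from_quat([q[1],q[2],q[3],q[0]]).as_matrix()
print(s['t'],s['ee_pos'].round(4),'F',s['ft_force'].round(1),'tau',s['ft_torque'].round(3),'w',round(s['width'],4),'yaw',np.degrees(np.arctan2(-M[1,0],-M[0,0])).round(2),'tz',M[:,2].round(4))
print('to go cm',(M.T@(np.array(list(map(float,sys.argv[1:4])))-s['ee_pos'])*100).round(2))
E
python3 -m jog '{"slide":[[1.5,1.5,0],[3,3,0],[4.5,4.5,0],[5.4,5.3,1.5],[5.4,5.3,3]],"yaw":[0,0.005,0.005,0.005,0.005]}'
python3 -m jog '{"slide":[[0,0,0.5],[0,0,1],[0,0,1],[0,0,1],[0,0,1]],"yaw":[0,0,0,0,0]}'
python3 go.py .5118 -.1876 .098
```

```text
t: 11.33
ee_pos: [0.5101, -0.1863, 0.1394]
orientation: [-0.003, 0.099, 0.995, -0.002]
ft_force: [-0.5, -0.1, -4.6]
width: 0.0503
t: 11.75
ee_pos: [0.5107, -0.1868, 0.1299]
orientation: [-0.003, 0.099, 0.995, -0.002]
ft_force: [0.4, -1.0, -3.9]
width: 0.0504
11.75 [ 0.5107 -0.1868  0.1299] F [ 0.4 -1.  -3.9] tau [ 0.06  -0.014 -0.017] w 0.0504 yaw -11.42 tz [-0.0057 -0.003  -1.    ]
to go cm [-0.14 -0.04  3.19]
```

```bash
python3 -m jog '{"slide":[[-0.1,-0.05,0.8],[-0.15,-0.05,1.6],[-0.15,-0.05,2.4],[-0.15,-0.05,3],[-0.15,-0.05,3]],"yaw":[0,0,0,0,0]}'
python3 -m jog '{"slide":[[0,0,0],[0,0,0],[0,0,0],[0,0,0],[0,0,0]],"yaw":[0,0,0,0,0]}'
python3 go.py .5118 -.1876 .090
```

```text
t: 12.17
ee_pos: [0.5107, -0.1873, 0.0981]
orientation: [-0.004, 0.099, 0.995, -0.001]
ft_force: [-0.5, 0.6, -4.1]
width: 0.0503
t: 12.58
ee_pos: [0.511, -0.1874, 0.0984]
orientation: [-0.004, 0.1, 0.995, -0.001]
ft_force: [-0.4, -0.2, -4.4]
width: 0.05
12.5833 [ 0.511  -0.1874  0.0984] F [-0.4 -0.2 -4.4] tau [-0.035 -0.012 -0.043] w 0.05 yaw -11.42 tz [-0.008  -0.0022 -1.    ]
to go cm [-0.09 -0.    0.84]
```

```bash
python3 -m jog '{"slide":[[-0.1,0,0.2],[-0.1,0,0.4],[-0.1,0,0.6],[-0.1,0,0.8],[-0.1,0,0.9]],"yaw":[0,0,0,0,0]}'
python3 -m jog '{"slide":[[0,0,0.06],[0,0,0.12],[0,0,0.18],[0,0,0.24],[0,0,0.3]],"yaw":[0,0,0,0,0]}'
python3 -m jog '{"slide":[[0,0,0.06],[0,0,0.12],[0,0,0.18],[0,0,0.24],[0,0,0.3]],"yaw":[0,0,0,0,0]}'
python3 go.py .5118 -.1876 .0823
```

```text
t: 13.0
ee_pos: [0.5117, -0.1875, 0.089]
orientation: [-0.004, 0.099, 0.995, -0.001]
ft_force: [-0.4, -0.2, -4.0]
width: 0.05
t: 13.42
ee_pos: [0.5117, -0.1876, 0.086]
orientation: [-0.004, 0.099, 0.995, -0.001]
ft_force: [0.9, -0.3, -4.6]
width: 0.0504
t: 13.83
ee_pos: [0.5119, -0.1878, 0.0833]
orientation: [-0.004, 0.099, 0.995, -0.002]
ft_force: [-1.4, -0.9, 2.8]
width: 0.0504
13.8333 [ 0.5119 -0.1878  0.0833] F [-1.4 -0.9  2.8] tau [-0.155  0.282 -0.001] w 0.0504 yaw -11.41 tz [-0.008  -0.0024 -1.    ]
to go cm [0.01 0.01 0.1 ]
```

Contact came at TCP z ≈ 0.084, i.e. the noses, about where predicted. The lateral force is small toward -x,-y. I'll comply slightly and press on in half-millimetre rows.

```bash
python3 -m jog '{"slide":[[0.03,-0.03,0.02],[0.03,-0.03,0.04],[0.03,-0.03,0.06],[0.03,-0.03,0.08],[0.03,-0.03,0.1]],"yaw":[0,0,0,0,0]}'
python3 go.py .5118 -.1876 .0733
```

```text
t: 14.25
ee_pos: [0.5118, -0.1881, 0.0826]
orientation: [-0.003, 0.099, 0.995, -0.002]
ft_force: [-0.7, 0.0, 1.5]
width: 0.0504
14.25 [ 0.5118 -0.1881  0.0826] F [-0.7  0.   1.5] tau [0.054 0.18  0.052] w 0.0504 yaw -11.41 tz [-0.0072 -0.0027 -1.    ]
to go cm [0.01 0.05 0.93]
```

```bash
python3 -m jog '{"slide":[[0.02,0,0.03],[0.02,0,0.06],[0.02,0,0.09],[0.02,0,0.12],[0.02,0,0.15]],"yaw":[0,0,0,0,0]}'
python3 go.py .5118 -.1876 .0733
```

```text
t: 14.67
ee_pos: [0.5114, -0.188, 0.0808]
orientation: [-0.004, 0.099, 0.995, -0.002]
ft_force: [-0.8, 0.6, 0.2]
width: 0.0503
14.6667 [ 0.5114 -0.188   0.0808] F [-0.8  0.6  0.2] tau [ 0.017  0.106 -0.02 ] w 0.0503 yaw -11.41 tz [-0.0076 -0.0025 -1.    ]
to go cm [-0.03  0.05  0.75]
```

```bash
python3 -m jog '{"slide":[[0.01,0,0.03],[0.01,0,0.06],[0.01,0,0.09],[0.01,0,0.12],[0.01,0,0.15]],"yaw":[0,0,0,0,0]}'
python3 go.py .5118 -.1876 .0733
python3 -m jog '{"slide":[[0,0,0.03],[0,0,0.06],[0,0,0.09],[0,0,0.12],[0,0,0.15]],"yaw":[0,0,0,0,0]}'
python3 go.py .5118 -.1876 .0733
```

```text
t: 15.08
ee_pos: [0.5111, -0.1879, 0.0791]
orientation: [-0.004, 0.099, 0.995, -0.002]
ft_force: [-1.5, 0.5, -2.0]
width: 0.0502
15.0833 [ 0.5111 -0.1879  0.0791] F [-1.5  0.5 -2. ] tau [0.041 0.111 0.002] w 0.0502 yaw -11.41 tz [-0.0081 -0.0023 -1.    ]
to go cm [-0.07  0.05  0.58]
t: 15.5
ee_pos: [0.5109, -0.1878, 0.0774]
orientation: [-0.004, 0.099, 0.995, -0.002]
ft_force: [-0.8, 0.9, -4.6]
width: 0.05
15.5 [ 0.5109 -0.1878  0.0774] F [-0.8  0.9 -4.6] tau [-0.034  0.044 -0.049] w 0.05 yaw -11.41 tz [-0.0085 -0.0022 -1.    ]
to go cm [-0.09  0.04  0.41]
```

The push fell to zero at TCP 0.0774, which is 4 mm above home. That puts home at TCP ≈ 0.0734, matching vision. Continuing under the springs' pull.

```bash
python3 -m jog '{"slide":[[0,0.02,0.03],[0,0.02,0.06],[0,0.02,0.09],[0,0.02,0.12],[0,0.02,0.15]],"yaw":[0,0,0,0,0]}'
python3 go.py .5118 -.1876 .0733
python3 -m jog '{"slide":[[0,0,0.03],[0,0,0.06],[0,0,0.09],[0,0,0.12],[0,0,0.12]],"yaw":[0,0,0,0,0]}'
python3 go.py .5118 -.1876 .0733
```

```text
t: 15.92
ee_pos: [0.5107, -0.1876, 0.0758]
orientation: [-0.004, 0.099, 0.995, -0.002]
ft_force: [-0.8, -0.9, -4.8]
width: 0.0503
15.9167 [ 0.5107 -0.1876  0.0758] F [-0.8 -0.9 -4.8] tau [-0.115  0.281 -0.07 ] w 0.0503 yaw -11.41 tz [-0.0089 -0.0021 -1.    ]
to go cm [-0.11  0.02  0.25]
t: 16.33
ee_pos: [0.5109, -0.1878, 0.0751]
orientation: [-0.004, 0.1, 0.995, -0.002]
ft_force: [-4.1, -0.4, 3.9]
width: 0.0502
16.3333 [ 0.5109 -0.1878  0.0751] F [-4.1 -0.4  3.9] tau [-0.258  0.622 -0.286] w 0.0502 yaw -11.43 tz [-0.0084 -0.0024 -1.    ]
to go cm [-0.09  0.04  0.18]
```

The balls have engaged, with a lateral push of -4 N in x. I'll comply sideways before going on down.

```bash
python3 -m jog '{"slide":[[0.03,0,0],[0.06,0,0],[0.08,0,0],[0.08,0,0],[0.08,0,0]],"yaw":[0,0.005,0.01,0.01,0.01]}'
python3 go.py .5118 -.1876 .0733
```

```text
t: 16.75
ee_pos: [0.5102, -0.1877, 0.075]
orientation: [-0.004, 0.105, 0.995, -0.002]
ft_force: [0.5, 0.2, -1.8]
width: 0.0503
16.75 [ 0.5102 -0.1877  0.075 ] F [ 0.5  0.2 -1.8] tau [-0.15   0.133 -0.105] w 0.0503 yaw -12.01 tz [-0.0082 -0.0024 -1.    ]
to go cm [-0.15  0.04  0.17]
```

```bash
python3 -m jog '{"slide":[[0.01,0,0.02],[0.02,0,0.04],[0.02,0,0.06],[0.02,0,0.06],[0.02,0,0.06]],"yaw":[0,0.003,0.005,0.005,0.005]}'
python3 go.py .5118 -.1876 .0733
```

```text
t: 17.17
ee_pos: [0.5102, -0.1877, 0.0747]
orientation: [-0.004, 0.107, 0.994, -0.002]
ft_force: [-2.8, -0.3, 5.6]
width: 0.0498
17.1667 [ 0.5102 -0.1877  0.0747] F [-2.8 -0.3  5.6] tau [ 0.009  0.365 -0.119] w 0.0498 yaw -12.29 tz [-0.0078 -0.0026 -1.    ]
to go cm [-0.15  0.04  0.14]
```

Stiff contact now: only 0.3 mm of travel for +7 N, so it is within about a millimetre of home. I'll stop pressing, ease sideways, then lower the grip force in steps so the springs seat and level it within the fingers.

```bash
python3 -m jog '{"slide":[[0.03,0,0],[0.05,0,0],[0.05,0,0],[0.05,0,0],[0.05,0,0]],"yaw":[0,0,0,0,0]}'
python3 -m jog '{"slide":[[0,0,0],[0,0,0],[0,0,0],[0,0,0],[0,0,0]],"yaw":[0,0,0,0,0]}' -1 15
python3 -m jog '{"slide":[[0,0,0],[0,0,0],[0,0,0],[0,0,0],[0,0,0]],"yaw":[0,0,0,0,0]}' -1 6
python3 go.py .5118 -.1876 .0733
python3 -m jog '{"slide":[[0,0,0.02],[0,0,0.04],[0,0,0.06],[0,0,0.06],[0,0,0.06]],"yaw":[0,0,0,0,0]}' -1 6
python3 go.py .5118 -.1876 .0733
```

```text
t: 17.58
ee_pos: [0.5101, -0.1876, 0.0748]
orientation: [-0.003, 0.107, 0.994, -0.002]
ft_force: [-0.8, 0.2, 1.1]
width: 0.0504
t: 18.0
ee_pos: [0.5101, -0.1876, 0.0747]
orientation: [-0.003, 0.107, 0.994, -0.002]
ft_force: [-0.0, -0.0, 1.2]
width: 0.0516
t: 18.42
ee_pos: [0.5101, -0.1876, 0.0748]
orientation: [-0.003, 0.107, 0.994, -0.002]
ft_force: [0.6, 0.4, 0.7]
width: 0.0523
18.4167 [ 0.5101 -0.1876  0.0748] F [0.6 0.4 0.7] tau [ 0.079 -0.013  0.025] w 0.0523 yaw -12.28 tz [-0.0071 -0.0027 -1.    ]
to go cm [-0.17  0.04  0.15]
t: 18.83
ee_pos: [0.5102, -0.1877, 0.0746]
orientation: [-0.003, 0.107, 0.994, -0.002]
ft_force: [-0.9, 0.6, 6.4]
width: 0.0525
18.8333 [ 0.5102 -0.1877  0.0746] F [-0.9  0.6  6.4] tau [0.041 0.186 0.042] w 0.0525 yaw -12.29 tz [-0.0068 -0.0029 -1.    ]
to go cm [-0.15  0.04  0.13]
```

```bash
python3 - <<'E'
from h import *
f=grab_frame('scene');g=grab_frame('wrist')
u,v=map(int,proj(f,[.512,-.188,.06]))
a=cv2.resize(f['img'][v-35:v+35,u-40:u+40],(480,420),interpolation=cv2.INTER_CUBIC);b=cv2.resize(g['img'][120:330,170:330],(320,420),interpolation=cv2.INTER_CUBIC)
cv2.imwrite('pics/i1.png',np.hstack([a,b]));print(u,v)
E
```

```text
206 236
```

View pics/i1.png

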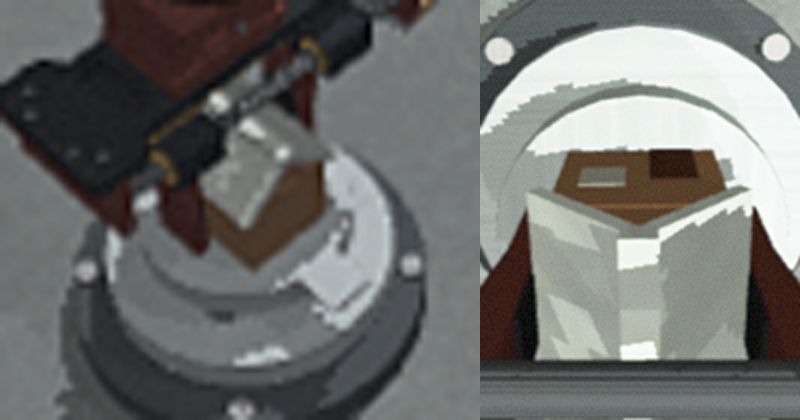

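The picture shows the plate level over the head, tab towards the pair (right), and the house upright and centred. I'll drop the grip to its minimum so it settles, then open.

```bash
python3 -m jog '{"slide":[[0,0,-0.02],[0,0,-0.02],[0,0,-0.02],[0,0,-0.02],[0,0,-0.02]],"yaw":[0,0,0,0,0]}' -1 3
python3 go.py .5118 -.1876 .0733
python3 -m jog '{"slide":[[0,0,0],[0,0,0],[0,0,0],[0,0,0],[0,0,0]],"yaw":[0,0,0,0,0]}' 0.35
python3 -m jog '{"slide":[[0,0,0],[0,0,0],[0,0,0],[0,0,0],[0,0,0]],"yaw":[0,0,0,0,0]}' 0.7
python3 go.py .5118 -.1876 .0733
python3 - <<'E'
from h import *
import pickle
g=grab_frame('wrist');s=status.observe();pickle.dump((g,s),open('w6.pkl','wb'))
E
```

```text
t: 19.35
ee_pos: [0.5101, -0.1877, 0.0746]
orientation: [-0.003, 0.107, 0.994, -0.002]
ft_force: [0.1, -1.4, 0.3]
width: 0.0525
19.35 [ 0.5101 -0.1877  0.0746] F [ 0.1 -1.4  0.3] tau [-0.01   0.054  0.03 ] w 0.0525 yaw -12.29 tz [-0.0071 -0.0028 -1.    ]
to go cm [-0.17  0.05  0.13]
t: 19.77
ee_pos: [0.5101, -0.1876, 0.0746]
orientation: [-0.003, 0.107, 0.994, -0.002]
ft_force: [0.0, -0.5, -0.3]
width: 0.0594
t: 20.18
ee_pos: [0.5101, -0.1877, 0.0746]
orientation: [-0.003, 0.107, 0.994, -0.002]
ft_force: [0.3, 0.7, -0.5]
width: 0.0738
20.1833 [ 0.5101 -0.1877  0.0746] F [ 0.3  0.7 -0.5] tau [ 0.011 -0.033 -0.036] w 0.0738 yaw -12.28 tz [-0.0071 -0.0028 -1.    ]
to go cm [-0.17  0.04  0.13]
```

```bash
python3 -m jog '{"slide":[[0,0,-0.5],[0,0,-1.5],[0,0,-3.5],[0,0,-6],[0,0,-8.5]],"yaw":[0,0,0,0,0]}' 1
python3 -m jog '{"slide":[[0,0,-1],[0,0,-2],[0,0,-3],[0,0,-3],[0,0,-3]],"yaw":[0,0,0,0,0]}' 1
python3 - <<'E'
from h import *
import pickle
g=grab_frame('wrist');s=status.observe();pickle.dump((g,s),open('w7.pkl','wb'));print(s['ee_pos'],s['ft_force'])
print([proj(g,[.5123,-.1877,z]) for z in(.0707,.137)])
f=grab_frame('scene');u,v=map(int,proj(f,[.512,-.188,.07]));
a=cv2.resize(f['img'][v-35:v+35,u-35:u+35],(400,400),interpolation=cv2.INTER_CUBIC);b=cv2.resize(g['img'][140:270,185:315],(400,400),interpolation=cv2.INTER_CUBIC)
cv2.imwrite('pics/k1.png',np.hstack([a,b]));pickle.dump(f,open('s7.pkl','wb'));print(u-35,v-35)
E
```

```text
t: 20.65
ee_pos: [0.5104, -0.1873, 0.1611]
orientation: [-0.004, 0.107, 0.994, -0.002]
ft_force: [0.2, -0.2, -0.6]
width: 0.0875
t: 21.07
ee_pos: [0.5105, -0.1872, 0.1909]
orientation: [-0.004, 0.107, 0.994, -0.002]
ft_force: [0.0, -0.0, -0.9]
width: 0.0879
[ 0.51017909 -0.18700814  0.19031671] [ 0.56403467 -0.10220938 -0.80670602]
[(np.float64(250.41599554328073), np.float64(185.51342813730824)), (np.float64(250.1257859387769), np.float64(209.19186485876477))]
171 199
```

View pics/k1.png

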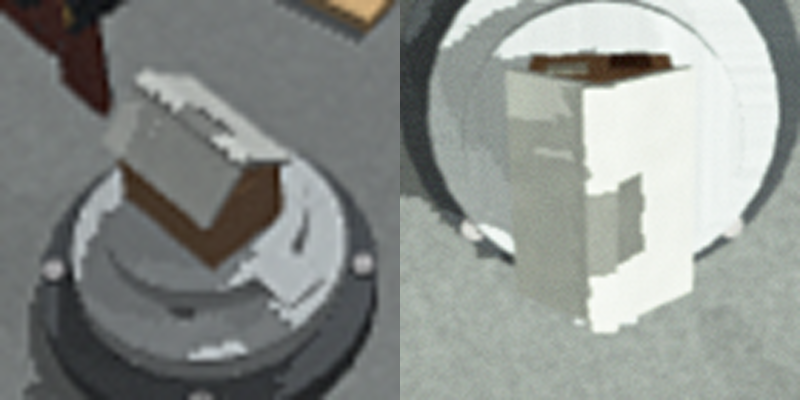

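It stands level and upright on its own. To confirm it is fully home, I'll touch the ridge gently with shut fingertips, expecting contact near z = 0.136–0.1375.

```bash
python3 -m jog '{"slide":[[-0.2,0,0],[-0.2,0,0],[-0.2,0,0],[-0.2,0,0],[-0.2,0,0]],"yaw":[0,0,0,0,0]}' -1 10
python3 -m jog '{"slide":[[0,0,0.5],[0,0,1.5],[0,0,2.5],[0,0,3.5],[0,0,4]],"yaw":[0,0,0,0,0]}'
python3 -m jog '{"slide":[[0,0,0.2],[0,0,0.4],[0,0,0.6],[0,0,0.8],[0,0,0.9]],"yaw":[0,0,0,0,0]}'
python3 go.py .5123 -.1877 .1370
```

```text
t: 21.58
ee_pos: [0.5119, -0.1874, 0.1898]
orientation: [-0.005, 0.107, 0.994, -0.001]
ft_force: [0.5, -0.2, 0.3]
width: 0.0579
t: 22.0
ee_pos: [0.5104, -0.187, 0.1476]
orientation: [-0.006, 0.107, 0.994, -0.001]
ft_force: [0.5, 0.1, -0.2]
width: 0.0244
t: 22.42
ee_pos: [0.5105, -0.1871, 0.1386]
orientation: [-0.006, 0.107, 0.994, -0.001]
ft_force: [0.9, -0.7, -0.2]
width: 0.0007
22.4167 [ 0.5105 -0.1871  0.1386] F [ 0.9 -0.7 -0.2] tau [-0.051 -0.008 -0.01 ] w 0.0007 yaw -12.29 tz [-1.200e-02 -9.000e-04 -9.999e-01]
to go cm [-0.19 -0.02  0.16]
```

```bash
python3 -m jog '{"slide":[[-0.1,0,0.03],[-0.1,0,0.05],[-0.1,0,0.07],[-0.1,0,0.1],[-0.1,0,0.1]],"yaw":[0,0,0,0,0]}'
python3 -m jog '{"slide":[[0,0,0.02],[0,0,0.04],[0,0,0.06],[0,0,0.08],[0,0,0.08]],"yaw":[0,0,0,0,0]}'
python3 go.py .5123 -.1877 .1360
```

```text
t: 22.83
ee_pos: [0.5117, -0.1874, 0.138]
orientation: [-0.006, 0.107, 0.994, -0.001]
ft_force: [-0.3, 0.8, 2.5]
width: 0.0007
t: 23.25
ee_pos: [0.5119, -0.1875, 0.1378]
orientation: [-0.005, 0.107, 0.994, -0.001]
ft_force: [-2.1, 0.6, 7.8]
width: 0.0002
23.25 [ 0.5119 -0.1875  0.1378] F [-2.1  0.6  7.8] tau [0.187 0.277 0.026] w 0.0002 yaw -12.28 tz [-0.0107 -0.0014 -0.9999]
to go cm [-0.04 -0.01  0.18]
```

Contact at z ≈ 0.138 and stiff at 8 N, so the underside is at about 55 mm, agreeing with the seating height under grip. A quick level check: touch the ridge 15 mm either side of the middle.

```bash
python3 -m jog '{"slide":[[0,0,-0.4],[0.8,0,-0.4],[1.5,0,-0.4],[1.5,0,-0.1],[1.5,0,0]],"yaw":[0,0,0,0,0]}'
python3 -m jog '{"slide":[[0,0,0.01],[0,0,0.02],[0,0,0.03],[0,0,0.03],[0,0,0.03]],"yaw":[0,0,0,0,0]}'
python3 go.py .5123 -.1877 .1380
python3 -m jog '{"slide":[[0,0,-0.4],[-1,0,-0.4],[-2,0,-0.4],[-3,0,-0.4],[-3,0,-0.1]],"yaw":[0,0,0,0,0]}'
python3 go.py .5123 -.1877 .1380
```

```text
t: 23.67
ee_pos: [0.4961, -0.184, 0.1377]
orientation: [-0.006, 0.107, 0.994, -0.001]
ft_force: [-5.4, 1.1, 14.7]
width: 0.0002
t: 24.08
ee_pos: [0.496, -0.184, 0.1378]
orientation: [-0.006, 0.107, 0.994, -0.001]
ft_force: [-2.9, 0.9, 7.5]
width: 0.0006
24.0833 [ 0.496  -0.184   0.1378] F [-2.9  0.9  7.5] tau [0.138 0.472 0.035] w 0.0006 yaw -12.29 tz [-1.240e-02 -8.000e-04 -9.999e-01]
to go cm [-1.67 -0.01 -0.04]
t: 24.5
ee_pos: [0.5285, -0.1912, 0.1389]
orientation: [-0.004, 0.107, 0.994, -0.001]
ft_force: [0.1, -0.7, 0.1]
width: 0.0002
24.5 [ 0.5285 -0.1912  0.1389] F [ 0.1 -0.7  0.1] tau [ 0.024 -0.023 -0.057] w 0.0002 yaw -12.28 tz [-0.0093 -0.0019 -1.    ]
to go cm [1.65 0.   0.1 ]
```

```bash
python3 -m jog '{"slide":[[0,0,0.03],[0,0,0.06],[0,0,0.09],[0,0,0.11],[0,0,0.11]],"yaw":[0,0,0,0,0]}'
python3 go.py .5123 -.1877 .1380
```

```text
t: 24.92
ee_pos: [0.5286, -0.1913, 0.1379]
orientation: [-0.004, 0.107, 0.994, -0.002]
ft_force: [1.2, -0.1, 2.1]
width: 0.0006
24.9167 [ 0.5286 -0.1913  0.1379] F [ 1.2 -0.1  2.1] tau [ 0.014 -0.202 -0.046] w 0.0006 yaw -12.29 tz [-0.0086 -0.0021 -1.    ]
to go cm [1.67 0.   0.01]
```

Ridge contact at 0.1378, 0.1378 and 0.1379 is level to about 0.1 mm along the ridge, and stiff. Retreating and handing in.

```bash
python3 -m jog '{"slide":[[0,0,-1],[0,0,-3],[0,0,-6],[0,0,-9],[0,0,-9]],"yaw":[0,0,0,0,0]}'
python3 -m jog '{"slide":[[0,0,0],[0,0,0],[0,0,0],[0,0,0],[0,0,0]],"yaw":[0,0,0,0,0]}'
python3 - <<'E'
from h import *
import pickle
s=status.observe();print(s['t'],s['ee_pos'],s['ft_force'])
a=pickle.load(open('s7.pkl','rb'))['img'];b=grab_frame('scene')['img']
d=cv2.absdiff(a,b)[215:275,171:241];print('changed px at mount',int((d.max(2)>40).sum()))
print(workorder.close_job())
E
```

```text
t: 25.33
ee_pos: [0.5319, -0.1921, 0.234]
orientation: [-0.0, 0.107, 0.994, -0.003]
ft_force: [0.7, -0.0, 1.1]
width: 0.0009
t: 25.75
ee_pos: [0.5312, -0.1919, 0.2329]
orientation: [-0.001, 0.107, 0.994, -0.002]
ft_force: [-1.0, 0.5, -0.3]
width: 0.0003
25.75 [ 0.5312194  -0.19187017  0.23286191] [-1.03526447  0.48272617 -0.3410685 ]
changed px at mount 69
the job is handed in; nothing more can be done
None
```

The carrier is seated on the three-ball mount, tab pointing out between the pair of balls, and I handed the job in at about 26 s. I picked up the grey carrier, pressed it past the spring noses with about 7 N beyond its weight, eased it sideways onto the balls, lowered the grip in steps and then let go.

**Checks that agreed:**
- **Height:** the plate met stiff contact with its underside about 55 mm up, against 53.7–55.2 mm from the camera measurements.
- **Level:** after release, touching the ridge at the middle and 15 mm either side gave 137.8, 137.8 and 137.9 mm. Across the ridge I judged level only from the last pictures.
- **Tab and yaw:** in the pictures the tab points towards the pair. I released at a yaw of -12.3°, against -11.5° measured for the mount.

**Checks that failed or disagreed:**
- **Grip:** the jaws stopped at 50–52 mm, not 44 mm. The pads reach about 56 mm above the fingertips, so the fingers stood beside the walls but pressed on the roof's eaves.
- **Spring crossover:** the push turned to zero about 3 mm above the seated height, where 4 mm was stated. That leaves about 1 mm of doubt in the absolute height. I did not read the seat pin.
- **Ridge touch:** one touch reached nearly 15 N, higher than I meant.
- **Last picture comparison:** 69 pixels changed around the mount. The arm had moved between the two pictures, which may explain it, but I did not look into it.

I saw no contact with the paints or other bystanders, but I took no separate picture to confirm it.

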